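# Lock the chart roller for passage

## Task

Before the boat gets under way, lock the chart roller: push its red lever over, away from the side it leans to, until the orange-headed lock pin drops into the roller's hidden cross-hole, then press the pin down through the shaft until its head sits fully home on the white block. Let go of everything at the end, and leave the binoculars, the bowl of erasers and the tack tin where they are.

Things in the scene. Friction and masses are not known exactly. Their poses are not given: they have to be found in the camera images.
- roller_stand: chart roller stand screwed to the table: dark wooden base 130 x 310 x 8 mm. Origin: centre of its underside (z = 0), yaw up to 0.35 rad. x (level): the way to push the lever; y: along the roller, from lever (y = -115 mm) to lock block (y = +100). Roller axis at x = 0, 55 mm above the table; roller 64 mm thick, y = -75 to +69. White upright 90 mm tall, 55 mm wide at y = -83
- lever (a joint): lever and roller angle: 0 = lever upright, positive = leaning to the stand's +x. Stops at -0.95 and +0.9; starts at -0.85 to -0.6. Friction about 0.1 N m; stays where left. The angle where the cross-hole meets the pin is hidden, differs each time, within -0.15 to +0.45: turn under 0.5 rad/s; there the pin drops and blocks the lever (resistance rises sharply). If overshot, push back
- lever_tip (a point): centre of the red lever's rounded end: a cross-bar 20 mm in diameter, 40 mm long along the stand's y, 110 mm from the roller axis, at y = -115 mm; below it a flat bar 32 mm wide (y), 10 mm thick runs down to a 40 mm hub. Pushing this end level with shut fingertips reaching some 25 mm below its centre turns the lever
- guide_top (a point): centre of the white lock block's top face, 115 mm above the table, at the stand's (0, +100 mm); axes parallel to the stand's. The block is 64 mm (x) by 50 mm (y); a vertical 13 mm square guide hole runs down from here to the shaft, 50 mm thick, whose top is 80 mm above the table
- lock_pin: upright steel lock pin, 12 mm in diameter with a round nose, 105 mm long with its orange head, 32 mm in diameter and 12 mm thick; about 0.16 kg, loose in the guide hole. Origin: tip of its nose, z up along the pin. At the start the nose rests on the shaft
- pin_top (a point): centre of the top of the pin's head: about 185 mm above the table at the start, 169 mm once dropped into the cross-hole, 127 mm when fully home. From there it is pressed straight down 42 mm, against a bush in the hole that drags with about 6 N and does not spring back; take the load off the lever first
- pin_collar (a point): centre of the underside of the pin's head; it meets guide_top when the pin is home
- binoculars: bystander: black binoculars lying flat, 140 x 120 x 52 mm; origin under the centre
- bowl: bystander: white ceramic bowl of erasers, 140 mm across, 52 mm high; origin under the centre
- tack_tin: bystander: blue steel thumb-tack tin with its hinged lid shut, 75 x 110 x 39 mm plus a knob; origin under the centre
Not all that is in view belongs to the job. There is more than one size of the lock_pin; the job needs the middle-sized.

How it is judged:
On the way, in this order (a step that is already met when the one before it is completed fails the run):
1. the shaft has been turned until the pin has dropped into the cross-hole (z of pin_collar in the frame of guide_top below 0.047 m and horizontal distance between pin_collar and guide_top below 0.008 m), for 0.2 s.
2. the pin has been pressed through, its head home on the block (z of pin_collar in the frame of guide_top below 0.004 m and horizontal distance between pin_collar and guide_top below 0.006 m), for 0.2 s.
At the end, for the whole second after the job is handed in: The pin's head is down on the white block (underside within 4 mm of the block's top, within 6 mm of the guide's centre, upright within 0.1 rad), pin and lever are at rest and nothing is touched by the robot (all of step 2 and angle between lock_pin's own z axis and vertical below 0.1 rad and linear speed of lock_pin below 0.02 m/s and velocity of joint lever between -0.05 and 0.05 rad/s).
It fails at once if the binoculars were moved more than 30 mm (distance of binoculars from where it was at the start of the episode above 0.03 m).
It fails at once if the bowl of erasers was moved more than 30 mm (distance of bowl from where it was at the start of the episode above 0.03 m).
It fails at once if the tack tin was moved more than 30 mm (distance of tack_tin from where it was at the start of the episode above 0.03 m).
It also fails if it takes over 51 s, if anything falls off the work surface, if the arm or the gripper's body presses on something with over 40 N, if the wrist force passes 120 N, or if a joint passes its speed limit or range.

## Robot

A 7-joint arm with a two-finger parallel gripper is mounted at the origin on the work surface. World frame = base frame: x ahead of the robot, y to its left, z up, the work surface at z = 0. Lengths are in m, angles in rad, forces in N, time in s.
With the tool pointing down it reaches from about 0.35 to 0.9 m from the base axis. Payload 8.1 kg.
Tool frame: the origin (TCP) lies midway between the tips of the shut fingers; the grasp point (between the pads) lies arm.grip_depth behind it (arm.grip_depth is the distance from the TCP to the grasp point, in m); z points along the fingers, x is the direction in which the jaws open and shut, and the axes are right-handed (so a half turn about z gives the same grasp; the last joint's range is limited). The gripper opens to 92 mm and grips with 3 to 60 N. Pads are 19 mm wide; open, the fingers measure 130 mm over their backs; the gripper's body (75 mm by 190 mm) begins 47 mm behind the grasp point.
Start: joints at [1.076, 0.434, 0.025, 1.573, -0.012, 1.134, -0.075], TCP at [0.239, -0.578, 0.227] pointing down, gripper open.
Joint ranges: [-2.62, 2.62], [-0.44, 2.09], [-1.27, 1.32], [0.08, 2.57], [-1.32, 4.46], [0.12, 2], [-2.74, 2.74]. Speed limits (rad/s): [2.22, 2.22, 3.01, 3.01, 3.14, 3.14, 3.14].

## Interface

Orientations are given as a unit quaternion [w, x, y, z].
In Python, from plant import arm, viewer, look_for, regions_of, mark_of gives the robot as it stands. The module is installed in compiled form; this text tells all that it offers.
- The arm moves only by the shell command python3 -m crank 'ROWS' [FORCE]. ROWS is JSON, a list of rows, each a list of 7 numbers: the finger opening in m, from 0 to 0.0918, then the shift along the tool's x, y, z in m, then the turn, a rotation vector about the tool's x, y, z in degrees. In form: [[gripper, dx, dy, dz, rx, ry, rz], ...]. A call has 1 to 10 rows; each row shifts and turns the commanded pose from where the row before left it, along the tool's axes as they then stand; what a row does not reach is not made up. A row lasts 1/12 s, in which the tool goes at most 41.7 mm and 7.16 degrees, less where a joint would pass 70% of its speed; a pose out of reach is approached as far as the arm can. A call with a gripper value outside its range is refused whole. The fingers move at their own pace and stop on an object; FORCE is the grip in N (left out, the last holds). Time passes only in rows, so rows that do not move let the fingers close. It gives the time, the measured TCP pose, the force and the opening at its end, in the units of the state.
- arm.observe(): the state, without advancing time (a new reading comes with each control period).
- viewer.grab_frame(name): name is "scene" or "top" or "wrist"; returns the picture (400x640x3 uint8, red, green, blue); there is no depth.
- viewer.get_calibration(name): a dict with "fx", "fy", "cx", "cy" (pixels), "origin" and "orientation" of the camera in the world. Camera axes: x right, y down, z forward; pixel columns grow to the right and rows downward; lengths in m; the calibration is good to about 2 mm. A picture is of the moment at which its call begins: read the wrist's pose just before it. get_calibration takes no time and is no camera call; for the wrist camera it gives the pose at the moment of the call.
- arm.sign_off(): hands the job in, once; it reports no verdict.
Trained networks look in the newest picture that a camera, given by its name, has taken for a name from the list of things; names that differ only in an ending like _2 or _b are one class to them, and where a whole thing is asked for, a point or a joint stands for the part that bears it (a point fixed in the world has none). Each returns a list of dicts, best first, with "p" (0 to 1); they miss things now and then, are a little off and sometimes report something else, mostly with a low value. They report only what shows in the picture. A call takes as long as a camera call. They do not tell look-alikes from the thing itself.
- look_for(camera, label): "xy" ([column, row] in pixels, amid what is visible of it).
- regions_of(camera, label): "mask" (400x640 bool, what is visible of it) and "xy" ([column, row] in pixels, amid what is visible of it).
- mark_of(camera, label): "xy" ([column, row] in pixels: a listed point, or the origin of a listed thing).
The state is a dict: "time_s": time; "joint_positions": joint angles; "qvel": joint speeds; "joint_torque": joint torques, N m; "eef_pos": TCP position; "tcp_rot": TCP orientation; "wrist_force": force on the tool from outside, world axes, zero at the start; "moment": the same for the moment, N m; "finger_gap": opening from 0.0 (shut) to 1.0 (fully open).
Only numpy, scipy, OpenCV 4.12 (cv2) and the standard library are available. Lean on these libraries where they do the work, as an engineer would, in place of code of your own. Each camera call takes 0.05 s, during which the arm holds its last target.

## Working session

There is one attempt and no reset: what is moved stays moved. The work goes in short steps, Python scripts to look and compute and a shell command to move; the robot and the scene stay as the last step left them, time stands still between calls to the robot, and variables do not carry over. Pictures are saved under pics/ and viewed, and the job is handed in when it is done.

```bash
mkdir -p pics; python3 - <<'E'
from plant import arm,viewer,look_for,regions_of,mark_of
import cv2
print(arm.observe()); print(arm.grip_depth)
for n in("scene","top"):
    im=viewer.grab_frame(n); cv2.imwrite(f"pics/{n}0.png",im[:,:,::-1])
    print(viewer.get_calibration(n))
    for l in("lever_tip","guide_top","pin_top","pin_collar","roller_stand","lock_pin","binoculars","bowl","tack_tin"):
        print(n,l,[(round(d["p"],2),[round(float(v),1) for v in d["xy"]]) for d in mark_of(n,l)[:4]])
E
```

```text
{'time_s': 0.0, 'joint_positions': array([ 1.07637648,  0.43519355,  0.02495013,  1.57409962, -0.01161703,
        1.13401082, -0.07506131]), 'qvel': array([-0.00152176, -0.00030085, -0.00094408,  0.00259392,  0.00050189,
       -0.00072278, -0.00101796]), 'joint_torque': array([-6.44169504e-04, -6.67849374e+01,  9.84781981e-01, -3.14465439e+01,
       -6.04124274e-02,  4.27184394e-02,  1.36300810e-04]), 'eef_pos': array([ 0.23843532, -0.57717008,  0.22596202]), 'tcp_rot': array([-3.85764959e-04,  8.31220137e-01, -5.55942865e-01, -6.81620453e-04]), 'wrist_force': array([ 1.05248965,  0.18275077, -0.43072596]), 'moment': array([-0.00954748, -0.00456203, -0.03020807]), 'finger_gap': 0.9994584344246092}
0.0188
{'fx': 444.13583196227484, 'fy': 444.13583196227484, 'cx': 320.52638301337805, 'cy': 195.90531524231167, 'origin': array([ 1.30221935, -0.24366505,  0.85422024]), 'orientation': array([-0.33240334,  0.72856696,  0.54827838, -0.24101666])}
scene lever_tip [(0.56, [297.5, 198.9])]
scene guide_top [(0.83, [387.2, 217.4])]
scene pin_top [(0.59, [392.9, 194.9]), (0.46, [439.7, 239.5])]
[... 411 characters left out ...]
8, 'fy': 418.2939124394508, 'cx': 315.651507567652, 'cy': 203.33590542063283, 'origin': array([ 0.35359322, -0.01585678,  1.44779202]), 'orientation': array([ 0.04851031, -0.70529614,  0.70564083, -0.04769816])}
top lever_tip [(0.81, [334.6, 207.0])]
top guide_top [(0.65, [269.3, 177.3])]
top pin_top [(0.66, [263.4, 168.4]), (0.63, [222.8, 188.2]), (0.5, [237.6, 160.3])]
top pin_collar [(0.7, [226.4, 187.9]), (0.59, [267.6, 172.7]), (0.43, [239.7, 164.4])]
top roller_stand [(0.92, [296.6, 188.2])]
top lock_pin [(0.73, [232.4, 195.1]), (0.53, [242.0, 166.0])]
top binoculars [(0.84, [203.4, 251.8])]
top bowl [(0.75, [425.3, 182.1]), (0.16, [205.8, 247.8])]
top tack_tin [(0.88, [423.5, 233.7])]
```

View pics/scene0.png

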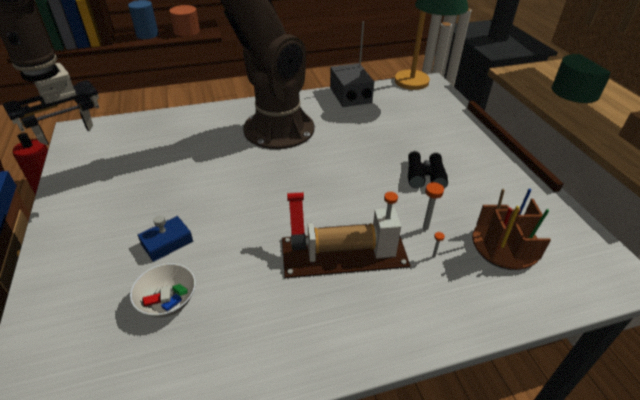

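View pics/top0.png

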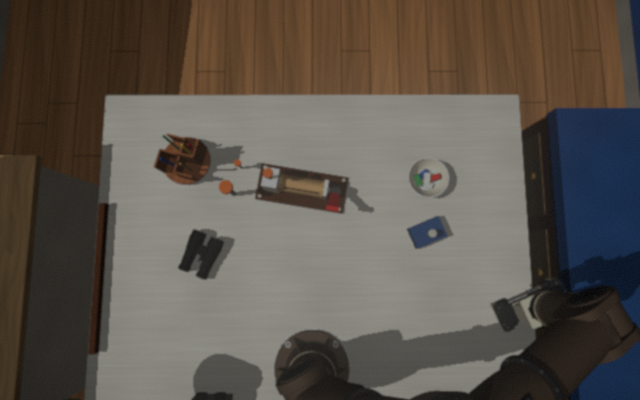

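The lever is on the robot's right and leans toward the robot, so I push it to +x. The job pin is in the white block. Two decoy pins stand to its left.

```bash
cat > h.py <<'E'
import numpy as np
from scipy.spatial.transform import Rotation as R
from plant import viewer,arm
def rot(q): return R.from_quat([q[1],q[2],q[3],q[0]])
def proj(c,P):
    p=rot(c["orientation"]).inv().apply(np.atleast_2d(P)-c["origin"])
    return np.c_[c["fx"]*p[:,0]/p[:,2]+c["cx"],c["fy"]*p[:,1]/p[:,2]+c["cy"]]
def back(c,uv,z):
    d=rot(c["orientation"]).apply([(uv[0]-c["cx"])/c["fx"],(uv[1]-c["cy"])/c["fy"],1])
    return c["origin"]+d*(z-c["origin"][2])/d[2]
def stand(p,P):
    c,s=np.cos(p[2]),np.sin(p[2]); P=np.atleast_2d(P)
    return np.c_[p[0]+c*P[:,0]-s*P[:,1],p[1]+s*P[:,0]+c*P[:,1],P[:,2]]
def tip(a,r=.11): return [r*np.sin(a),-.115,.055+r*np.cos(a)]
E
python3 - <<'E'
from h import *
from scipy.optimize import least_squares
import cv2
T=viewer.get_calibration("top");S=viewer.get_calibration("scene")
obs=[(S,"l",(297.5,198.9)),(S,"g",(387.2,217.4)),(S,"p",(392.9,194.9)),(S,"o",(343,251.5)),(T,"l",(334.6,207)),(T,"g",(269.3,177.3)),(T,"p",(263.4,168.4)),(T,"o",(296.6,188.2))]
def res(p):
    L={"l":tip(p[3]),"g":[0,.1,.115],"p":[0,.1,.185],"o":[0,0,0]}
    return np.concatenate([(proj(c,stand(p,L[k]))[0]-uv) for c,k,uv in obs])
f=least_squares(res,[.45,.05,0,-.7],loss="soft_l1")
print(f.x,res(f.x).reshape(-1,2).round(1))
for k,z,l in[((226,188),.12,'dec1'),((238,163),.08,'dec2'),((203,252),.05,'bino'),((425,182),.05,'bowl'),((423,233),.04,'tin')]:print(l,back(T,k,z).round(3))
m=cv2.cvtColor(viewer.grab_frame("scene"),cv2.COLOR_RGB2BGR);t=cv2.cvtColor(viewer.grab_frame("top"),cv2.COLOR_RGB2BGR)
p=f.x
P=stand(p,[[x,y,.008] for x in(-.065,.065) for y in(-.155,.155)]+[[x,y,.115] for x in(-.032,.032) for y in(.075,.125)]+[tip(p[3]),[0,.1,.185],[0,-.083,.09]])
out=[]
for c,i,x0,y0 in((S,m,250,150),(T,t,200,120)):
    i=cv2.resize(i[y0:y0+140,x0:x0+190],None,fx=4,fy=4)
    for u,v in proj(c,P): cv2.circle(i,(int((u-x0+.5)*4),int((v-y0+.5)*4)),3,(0,255,0),-1)
    out.append(i)
for n,i in zip("ab",out): cv2.imwrite(f"pics/fit_{n}.png",i)
E
```

```text
[ 0.60675044  0.03852987 -0.14657944 -0.67521405] [[-1.4 -1.4]
 [ 1.7 -0.2]
 [-0.5  0.3]
 [ 2.3  1.7]
 [-2.8 -0.3]
 [-0.5  0.1]
 [ 2.9  4.5]
 [ 4.  -0.3]]
dec1 [0.586 0.274 0.12 ]
dec2 [0.677 0.245 0.08 ]
bino [0.382 0.36  0.05 ]
bowl [ 0.618 -0.386  0.05 ]
tin [ 0.446 -0.375  0.04 ]
```

View pics/fit_a.png

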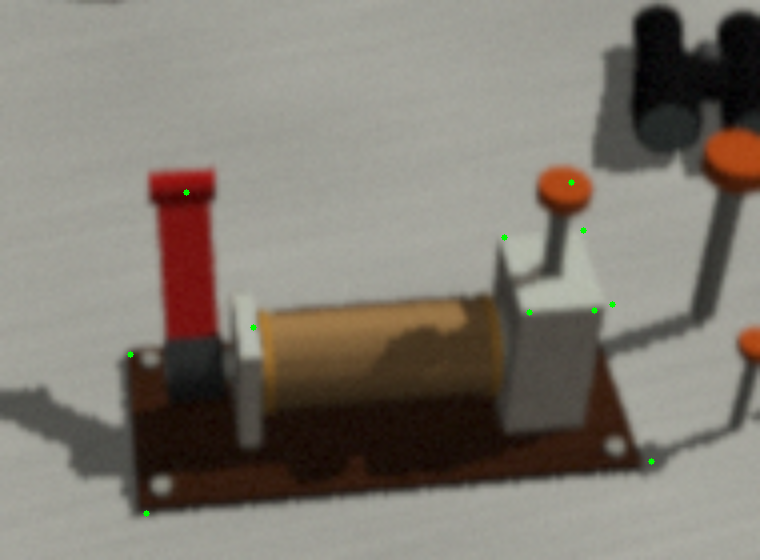

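View pics/fit_b.png

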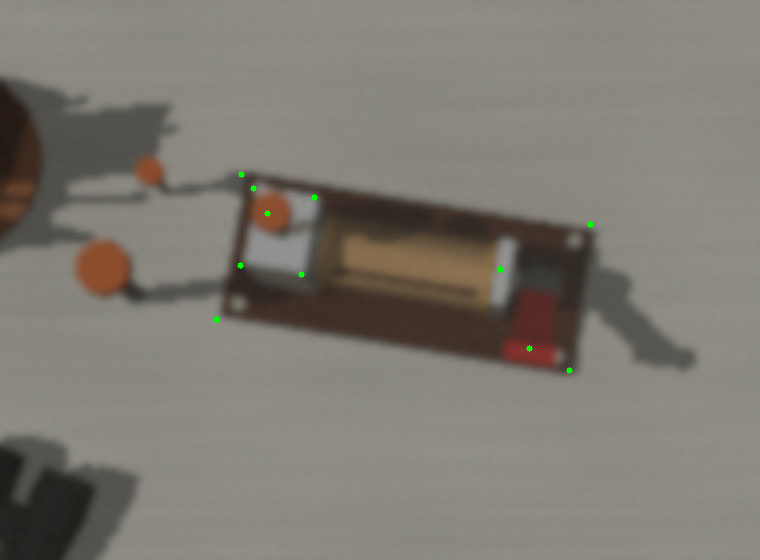

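```bash
python3 - <<'E'
from h import *
from scipy.optimize import least_squares
T=viewer.get_calibration("top");S=viewer.get_calibration("scene")
A=lambda u,v:(u/4+250-.5,v/4+150-.5); B=lambda u,v:(u/4+200-.5,v/4+120-.5)
c=lambda sx,sy:[sx*.065,sy*.155,.008]; b=lambda sx,sy:[sx*.032,.1+sy*.025,.115]
obs=[(T,c(1,1),B(245,172)),(T,c(1,-1),B(594,233)),(T,c(-1,-1),B(572,374)),(T,c(-1,1),B(222,315)),
(S,c(-1,-1),A(132,352)),(S,c(1,-1),A(145,510)),(S,c(1,1),A(640,466)),
(S,b(1,1),A(603,307)),(S,b(1,-1),A(518,311)),(S,b(-1,-1),A(497,238)),
(S,[0,.1,.185],A(565,184)),(T,[0,.1,.185],B(271,211)),(S,'t',A(182,184)),(T,'t',B(528,350))]
def res(p): return np.concatenate([(proj(k,stand(p,tip(p[3]) if P=='t' else P))[0]-uv) for k,P,uv in obs])
f=least_squares(res,[.6,.04,-.15,-.7],loss="soft_l1")
p=f.x;print(p,res(p).reshape(-1,2).round(1).tolist())
print("guide",stand(p,[0,.1,.115]),"tip",stand(p,tip(p[3])))
q=arm.observe()["tcp_rot"];print(rot(q).as_matrix().round(3))
E
```

```text
[ 0.60504479  0.0349668  -0.1679438  -0.65128036] [[0.6, 0.3], [0.3, -0.5], [-0.1, 0.6], [-0.5, 0.6], [-1.5, -0.6], [-1.9, -0.4], [1.1, -0.3], [0.8, 0.1], [1.1, 0.7], [0.6, 0.2], [0.2, 0.1], [0.3, 0.5], [0.1, 1.2], [1.0, 0.2]]
guide [[0.62176033 0.13355986 0.115     ]] tip [[ 0.52007753 -0.06726886  0.14248391]]
[[ 0.382 -0.924  0.   ]
 [-0.924 -0.382  0.   ]
 [ 0.    -0.    -1.   ]]
```

```bash
cat >> h.py <<'E'
SP=np.array([.60504,.03497,-.16794])
def delta(P,o=None):
    "P in stand frame: tool-axis shift (after turning jaw axis to -stand y, tool down) and turn needed"
    o=o or arm.observe(); W=stand(SP,P)[0]
    xa=-np.array([-np.sin(SP[2]),np.cos(SP[2]),0]); z=np.array([0,0,-1.]); G=np.c_[xa,np.cross(z,xa),z]
    C=rot(o["tcp_rot"]).as_matrix()
    print("t",o["time_s"],"turn deg",np.degrees(R.from_matrix(C.T@G).as_rotvec()).round(2),"shift mm",(1e3*G.T@(W-o["eef_pos"])).round(1))
    e=o["eef_pos"]-[SP[0],SP[1],0]; c,s=np.cos(SP[2]),np.sin(SP[2])
    f=o["wrist_force"]
    print("tcp in stand mm",(1e3*np.array([c*e[0]+s*e[1],-s*e[0]+c*e[1],e[2]])).round(1),"F stand",np.round([c*f[0]+s*f[1],-s*f[0]+c*f[1],f[2]],2),"gap",round(o["finger_gap"],2))
E
python3 -c "
from h import *
delta([-.13,-.115,.19])"
```

```text
t 1.1 turn deg [-0.    0.   32.07] shift mm [-550.2 -128.8   36.7]
tcp in stand mm [-258.8 -665.2  226.7] F stand [ 0.74 -0.75  0.42] gap 1.0
```

```bash
python3 -m crank '[[0,0,0,0,0,0,6.4],[0,0,0,0,0,0,6.4],[0,0,0,0,0,0,6.4],[0,0,0,0,0,0,6.4],[0,0,0,0,0,0,6.4],[0,-0.03,-0.007,0.002,0,0,0],[0,-0.03,-0.007,0.002,0,0,0],[0,-0.03,-0.007,0.002,0,0,0],[0,-0.03,-0.007,0.002,0,0,0],[0,-0.03,-0.007,0.002,0,0,0]]' 20
python3 -m crank '[[0,-0.03,-0.007,0.002,0,0,0],[0,-0.03,-0.007,0.002,0,0,0],[0,-0.03,-0.007,0.002,0,0,0],[0,-0.03,-0.007,0.002,0,0,0],[0,-0.03,-0.007,0.002,0,0,0],[0,-0.03,-0.007,0.002,0,0,0],[0,-0.03,-0.007,0.002,0,0,0],[0,-0.03,-0.007,0.002,0,0,0],[0,-0.03,-0.007,0.002,0,0,0],[0,0,0,0,0,0,0]]'
python3 -c "
from h import *
delta([-.13,-.115,.12])"
```

```text
time_s: 1.93
eef_pos: [0.2984, -0.4342, 0.2167]
tcp_rot: [-0.0, -0.646, 0.764, -0.0]
wrist_force: [0.7, 0.0, 0.3]
finger_gap: 0.321
time_s: 2.77
eef_pos: [0.4073, -0.1741, 0.1988]
tcp_rot: [0.001, -0.649, 0.761, 0.0]
wrist_force: [-0.1, 0.0, 0.3]
finger_gap: 0.008
t 2.7667 turn deg [-0.05  0.13  0.48] shift mm [-124.1  -30.1   78.8]
tcp in stand mm [-160.1 -239.1  198.8] F stand [-0.14  0.02  0.31] gap 0.01
```

```bash
python3 -m crank '[[0,-0.031,-0.0055,0.01,0,0,0.5],[0,-0.031,-0.0055,0.01,0,0,0],[0,-0.031,-0.0055,0.01,0,0,0],[0,-0.031,-0.0055,0.01,0,0,0],[0,0,0,0.013,0,0,0],[0,0,0,0.013,0,0,0],[0,0,0,0.013,0,0,0],[0,0,0,0,0,0,0]]'
python3 - <<'E'
from h import *
import cv2
delta([-.0865,-.115,.12])
for n in("scene","wrist"):
    cv2.imwrite(f"pics/{n}1.png",viewer.grab_frame(n)[:,:,::-1])
E
```

```text
time_s: 3.43
eef_pos: [0.4468, -0.0613, 0.1179]
tcp_rot: [-0.001, -0.643, 0.766, 0.001]
wrist_force: [-0.5, 0.6, -0.4]
finger_gap: 0.003
t 3.4333 turn deg [ 0.18 -0.02 -0.4 ] shift mm [ -6.4 -53.4  -2.1]
tcp in stand mm [-139.9 -121.4  117.9] F stand [-0.55  0.52 -0.39] gap 0.0
```

View pics/scene1.png

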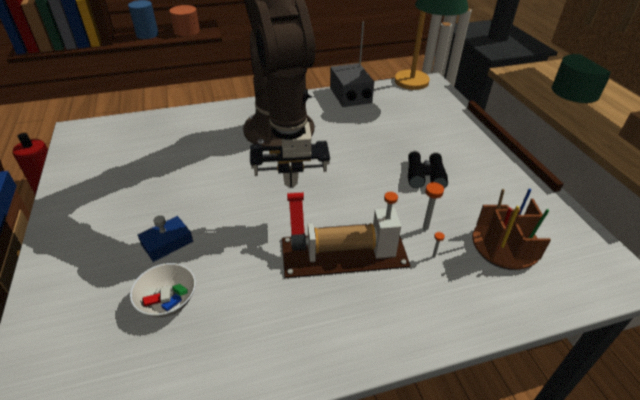

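View pics/wrist1.png

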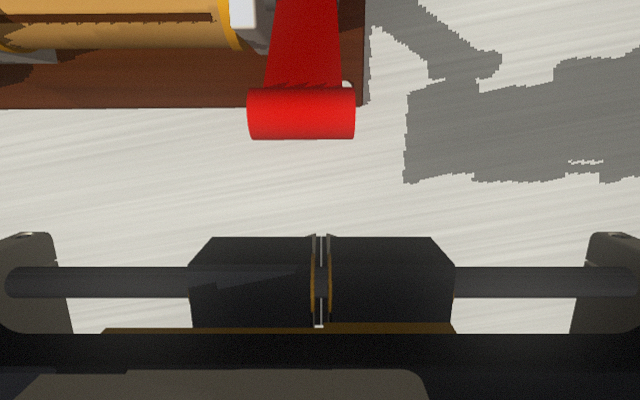

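The wrist view shows the red cross-bar straight ahead at (300,113) and the fingers at x≈321, so the tool is about 6 mm off sideways. I correct that and push.

```bash
python3 -m crank '[[0,-0.006,-0.01,0,0,0,-0.4],[0,0,-0.01,0,0,0,0],[0,0,-0.01,0,0,0,0],[0,0,-0.01,0,0,0,0],[0,0,-0.003,0,0,0,0],[0,0,-0.003,0,0,0,0],[0,0,-0.003,0,0,0,0],[0,0,-0.003,0,0,0,0],[0,0,-0.003,0,0,0,0],[0,0,-0.003,0,0,0,0]]'
python3 -c "
from h import *
delta([-.0865,-.115,.12])"
python3 -m crank '[[0,0,-0.003,0,0,0,0],[0,0,-0.003,0,0,0,0],[0,0,-0.003,0,0,0,0],[0,0,-0.003,0,0,0,0],[0,0,-0.003,0,0,0,0],[0,0,-0.003,0,0,0,0]]'
python3 - <<'E'
from h import *
import cv2
delta([-.0865,-.115,.12])
for n in("wrist",):
    cv2.imwrite(f"pics/{n}2.png",viewer.grab_frame(n)[:,:,::-1])
E
```

```text
time_s: 4.37
eef_pos: [0.5058, -0.0653, 0.1196]
tcp_rot: [-0.0, -0.645, 0.764, 0.0]
wrist_force: [-3.5, 0.6, 2.9]
finger_gap: 0.005
t 4.3667 turn deg [ 0.06 -0.01 -0.03] shift mm [-0.5  5.4 -0.4]
tcp in stand mm [ -81.1 -115.5  119.6] F stand [-3.51 -0.    2.93] gap 0.01
time_s: 4.87
eef_pos: [0.5245, -0.0684, 0.1198]
tcp_rot: [0.0, -0.645, 0.764, -0.0]
wrist_force: [-2.6, 0.2, 1.4]
finger_gap: 0.007
t 4.8667 turn deg [-0.02  0.   -0.03] shift mm [-0.4 24.4 -0.2]
tcp in stand mm [ -62.1 -115.4  119.8] F stand [-2.64 -0.21  1.4 ] gap 0.01
```

View pics/wrist2.png

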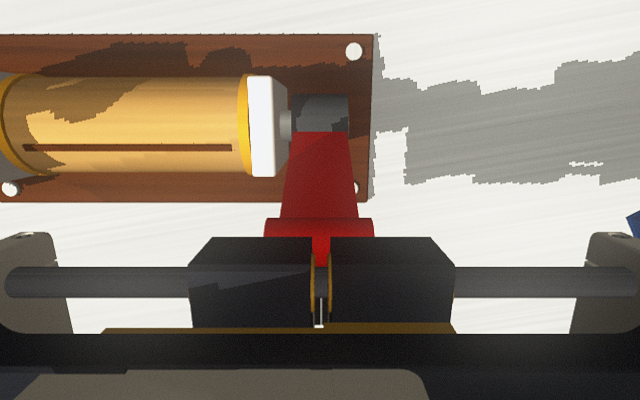

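The fingers are touching the lever and it is turning with about 2.6 N. I continue slowly.

```bash
for i in 1; do python3 -m crank '[[0,0,-0.0025,0,0,0,0],[0,0,-0.0025,0,0,0,0],[0,0,-0.0025,0,0,0,0],[0,0,-0.0025,0,0,0,0],[0,0,-0.0025,0,0,0,0],[0,0,-0.0025,0,0,0,0],[0,0,-0.0025,0,0,0,0],[0,0,-0.0025,0,0,0,0]]'; done
python3 -m crank '[[0,0,-0.002,0,0,0,0],[0,0,-0.002,0,0,0,0],[0,0,-0.002,0,0,0,0],[0,0,-0.002,0,0,0,0],[0,0,-0.002,0,0,0,0]]'
python3 -c "
from h import *
delta([-.0865,-.115,.12])"
python3 -m crank '[[0,0,-0.002,0,0,0,0],[0,0,-0.002,0,0,0,0],[0,0,-0.002,0,0,0,0],[0,0,-0.002,0,0,0,0],[0,0,-0.002,0,0,0,0]]'
python3 - <<'E'
from h import *
import cv2
delta([-.0865,-.115,.12])
for n in("wrist",):
    cv2.imwrite(f"pics/{n}3.png",viewer.grab_frame(n)[:,:,::-1])
E
```

```text
time_s: 5.58
eef_pos: [0.5441, -0.0717, 0.1197]
tcp_rot: [0.0, -0.645, 0.764, -0.0]
wrist_force: [-1.2, -0.0, 0.7]
finger_gap: 0.006
time_s: 6.0
eef_pos: [0.5538, -0.0734, 0.1197]
tcp_rot: [0.0, -0.645, 0.764, -0.0]
wrist_force: [-1.4, -0.1, 1.0]
finger_gap: 0.008
t 6.0 turn deg [-0.   -0.   -0.04] shift mm [-0.4 54.1 -0.3]
tcp in stand mm [ -32.4 -115.4  119.7] F stand [-1.39 -0.33  0.99] gap 0.01
time_s: 6.42
eef_pos: [0.5637, -0.0751, 0.1197]
tcp_rot: [-0.0, -0.645, 0.764, -0.0]
wrist_force: [-0.8, 0.6, 0.9]
finger_gap: 0.005
t 6.4167 turn deg [-0.   -0.   -0.04] shift mm [-0.4 64.1 -0.3]
tcp in stand mm [ -22.4 -115.4  119.7] F stand [-0.89  0.45  0.92] gap 0.01
```

View pics/wrist3.png

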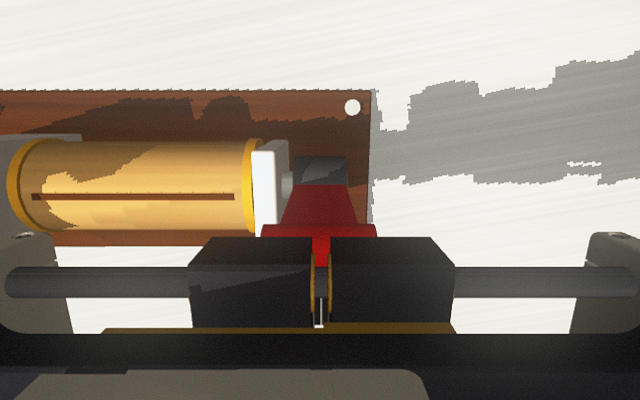

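```bash
python3 -m crank '[[0,0,-0.002,0,0,0,0],[0,0,-0.002,0,0,0,0],[0,0,-0.002,0,0,0,0],[0,0,-0.002,0,0,0,0]]'
python3 -c "
from h import *
delta([-.0865,-.115,.12])"
```

```text
time_s: 6.8
eef_pos: [0.5716, -0.0764, 0.1198]
tcp_rot: [0.0, -0.645, 0.764, -0.0]
wrist_force: [-0.7, 0.2, 0.3]
finger_gap: 0.005
t 6.8 turn deg [-0.01 -0.   -0.03] shift mm [-0.4 72.1 -0.2]
tcp in stand mm [ -14.4 -115.4  119.8] F stand [-0.73  0.06  0.31] gap 0.0
```

```bash
python3 -m crank '[[0,0,-0.002,0,0,0,0],[0,0,-0.002,0,0,0,0],[0,0,-0.002,0,0,0,0],[0,0,-0.002,0,0,0,0]]'
python3 -c "
from h import *
delta([-.0865,-.115,.12])"
```

```text
time_s: 7.13
eef_pos: [0.5791, -0.0777, 0.1196]
tcp_rot: [-0.0, -0.645, 0.764, 0.0]
wrist_force: [-1.3, 0.5, 0.3]
finger_gap: 0.005
t 7.1333 turn deg [ 0.03 -0.   -0.03] shift mm [-0.4 79.8 -0.4]
tcp in stand mm [  -6.7 -115.4  119.6] F stand [-1.38  0.29  0.32] gap 0.0
```

```bash
python3 -m crank '[[0,0,-0.002,0,0,0,0],[0,0,-0.002,0,0,0,0],[0,0,-0.002,0,0,0,0]]'
python3 -c "
from h import *
delta([-.0865,-.115,.12])
import cv2
cv2.imwrite('pics/scene4.png',cv2.resize(viewer.grab_frame('scene')[150:290,250:440,::-1],None,fx=4,fy=4))"
```

```text
time_s: 7.38
eef_pos: [0.5851, -0.0787, 0.1195]
tcp_rot: [-0.0, -0.645, 0.764, 0.0]
wrist_force: [-1.0, 0.6, -0.1]
finger_gap: 0.004
t 7.3833 turn deg [ 0.03 -0.01 -0.03] shift mm [-0.4 85.8 -0.5]
tcp in stand mm [  -0.7 -115.4  119.5] F stand [-1.08  0.44 -0.11] gap 0.0
```

View pics/scene4.png

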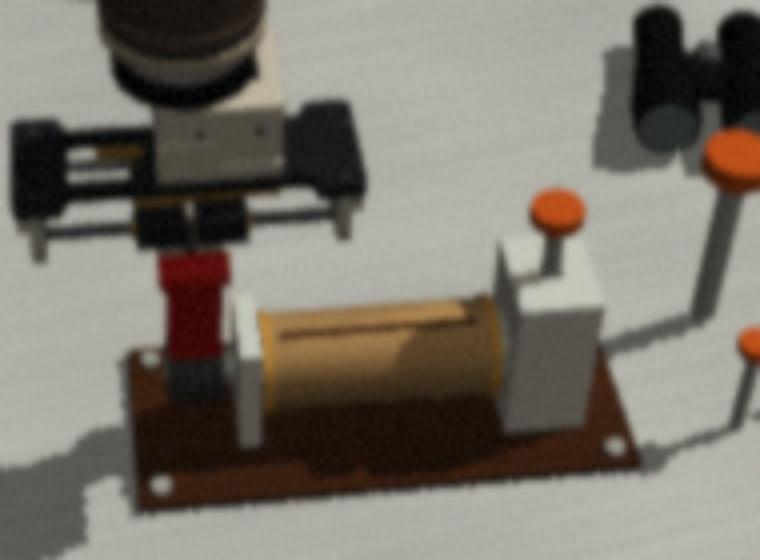

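```bash
python3 -c "
from h import *
from plant import *
c=viewer.get_calibration('scene')
for z in(.185,.169): print(z,(proj(c,stand(SP,[0,.1,z]))[0]-[250,150]+.5)*4)
viewer.grab_frame('scene')
for d in regions_of('scene','pin_top'): print(d['p'],d['xy'])
for d in mark_of('scene','pin_top'): print(d['p'],d['xy'],(np.array(d['xy'])-[250,150]+.5)*4)
"
```

```text
0.185 [565.60732547 184.45608258]
0.169 [562.32318271 205.24515143]
0.77 [431.7, 197.8]
0.66 [387.5, 203.9]
0.57 [440.5, 241.1]
0.63 [389.6, 201.6] [560.4 208.4]
0.62 [434.3, 188.4] [739.2 155.6]
0.51 [438.1, 238.6] [754.4 356.4]
0.23 [297.5, 219.3] [192.  279.2]
```

The pin head fell to about row 208 in the crop (predicted 205 when dropped, 184 before), so it is in the cross-hole. I back off the lever, then go above the pin.

```bash
python3 -m crank '[[0,0,0.005,0,0,0,0],[0,0,0.015,0,0,0,0],[0,0,0.02,0,0,0,0],[0,0,0,-0.025,0,0,0],[0,0,0,-0.03,0,0,0],[0,0,0,-0.03,0,0,0],[0,0,0,-0.02,0,0,0],[0,0,0,0,0,0,0]]'
python3 -c "
from h import *
delta([0,.1,.2])"
```

```text
time_s: 8.25
eef_pos: [0.548, -0.072, 0.2296]
tcp_rot: [0.003, -0.645, 0.764, -0.003]
wrist_force: [0.0, -0.5, -0.5]
finger_gap: 0.005
t 8.25 turn deg [-0.47  0.04 -0.04] shift mm [-215.   -38.3   29.6]
tcp in stand mm [ -38.3 -115.   229.6] F stand [ 0.12 -0.51 -0.48] gap 0.01
```

```bash
python3 -m crank '[[0,-0.027,-0.005,0,0,0,0],[0,-0.027,-0.005,0,0,0,0],[0,-0.027,-0.005,0,0,0,0],[0,-0.027,-0.005,0,0,0,0],[0,-0.027,-0.005,0,0,0,0],[0,-0.027,-0.005,0,0,0,0],[0,-0.027,-0.005,0,0,0,0],[0,-0.026,-0.003,0,0,0,0],[0,0,0,0,0,0,0],[0,0,0,0,0,0,0]]'
python3 - <<'E'
from h import *
import cv2
delta([0,.1,.18])
c=viewer.get_calibration("wrist")
print(proj(c,stand(SP,[0,.1,.169])),proj(c,stand(SP,[[x,y,.115] for x in(-.032,.032) for y in(.075,.125)])).round(),proj(c,[arm.observe()["eef_pos"]]))
for n in("wrist",):
    cv2.imwrite(f"pics/{n}5.png",viewer.grab_frame(n)[:,:,::-1])
E
```

```text
time_s: 9.08
eef_pos: [0.6188, 0.1357, 0.2239]
tcp_rot: [-0.0, -0.646, 0.763, 0.0]
wrist_force: [-0.3, -1.1, 0.1]
finger_gap: 0.004
t 9.0833 turn deg [0.04 0.02 0.16] shift mm [ 1.6 -3.3 43.9]
tcp in stand mm [ -3.3 101.6 223.9] F stand [-0.08 -1.13  0.13] gap 0.0
[[321.93525892 214.88635755]] [[351. 232.]
 [292. 232.]
 [353. 157.]
 [291. 157.]] [[319.06307162 252.65931346]]
```

View pics/wrist5.png

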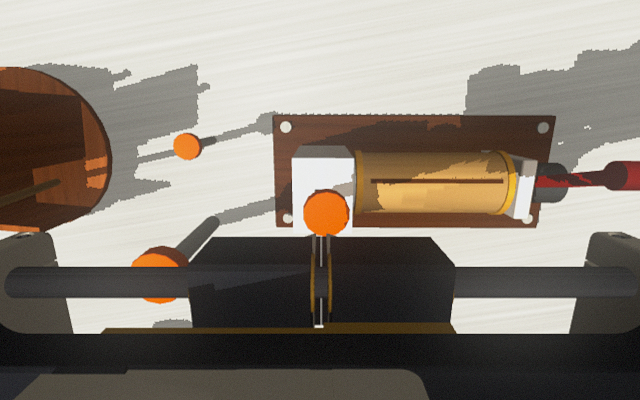

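The wrist view has the pin head at (326,212), about 2 mm from the predicted (322,215). The tool is nearly above it, so I centre it and press straight down.

```bash
python3 -m crank '[[0,0.003,-0.0035,0.01,0,0,0],[0,0,0,0.015,0,0,0],[0,0,0,0.015,0,0,0],[0,0,0,0.004,0,0,0],[0,0,0,0.004,0,0,0],[0,0,0,0.004,0,0,0],[0,0,0,0.004,0,0,0],[0,0,0,0.004,0,0,0]]'
python3 -c "
from h import *
delta([0,.1,.127])"
```

```text
time_s: 9.8
eef_pos: [0.6229, 0.13, 0.1654]
tcp_rot: [0.001, -0.645, 0.764, -0.0]
wrist_force: [-0.1, 0.0, 5.4]
finger_gap: 0.003
t 9.8 turn deg [-0.1   0.04 -0.06] shift mm [-3.4  1.7 38.4]
tcp in stand mm [  1.7  96.6 165.4] F stand [-0.1  0.   5.4] gap 0.0
```

```bash
python3 -m crank '[[0,0,0,0.003,0,0,0],[0,0,0,0.003,0,0,0],[0,0,0,0.003,0,0,0],[0,0,0,0.003,0,0,0],[0,0,0,0.003,0,0,0]]'
python3 -m crank '[[0,0,0,0.003,0,0,0],[0,0,0,0.003,0,0,0],[0,0,0,0.003,0,0,0],[0,0,0,0.003,0,0,0],[0,0,0,0.003,0,0,0]]'
python3 -c "
from h import *
delta([0,.1,.127])"
```

```text
time_s: 10.22
eef_pos: [0.6229, 0.1304, 0.1504]
tcp_rot: [0.001, -0.645, 0.764, -0.0]
wrist_force: [-0.5, -0.2, 5.8]
finger_gap: -0.001
time_s: 10.63
eef_pos: [0.623, 0.1308, 0.1356]
tcp_rot: [0.001, -0.645, 0.764, -0.0]
wrist_force: [-0.5, 1.6, 6.7]
finger_gap: 0.005
t 10.6333 turn deg [-0.11  0.08 -0.01] shift mm [-2.5  1.6  8.6]
tcp in stand mm [  1.6  97.5 135.6] F stand [-0.74  1.49  6.73] gap 0.01
```

```bash
python3 -m crank '[[0,0,0,0.003,0,0,0],[0,0,0,0.003,0,0,0],[0,0,0,0.002,0,0,0],[0,0,0,0.001,0,0,0],[0,0,0,0.001,0,0,0],[0,0,0,0,0,0,0]]'
python3 -c "
from h import *
delta([0,.1,.127])"
```

```text
time_s: 11.13
eef_pos: [0.623, 0.1311, 0.1274]
tcp_rot: [0.002, -0.645, 0.764, -0.0]
wrist_force: [-5.9, -0.5, 19.2]
finger_gap: 0.003
t 11.1333 turn deg [-0.16  0.11 -0.  ] shift mm [-2.2  1.7  0.4]
tcp in stand mm [  1.7  97.8 127.4] F stand [-5.75 -1.48 19.18] gap 0.0
```

Resistance rose to 19 N at z = 0.1274, so the head is seated. I press briefly once more, then withdraw and check.

```bash
python3 -m crank '[[0,0,0,0.001,0,0,0],[0,0,0,0,0,0,0],[0,0,0,0,0,0,0],[0,0,0,0,0,0,0]]'
python3 -m crank '[[0,0,0,-0.005,0,0,0],[0,0,0,-0.02,0,0,0],[0,0,0,-0.03,0,0,0],[0,0,0,-0.03,0,0,0],[0,0,0.03,-0.02,0,0,0],[0,0,0.03,0,0,0,0],[0,0,0.03,0,0,0,0],[0,0,0.03,0,0,0,0],[0,0,0,0,0,0,0],[0,0,0,0,0,0,0]]'
python3 - <<'E'
from h import *
import cv2
c=viewer.get_calibration("scene")
print((proj(c,stand(SP,[0,.1,.127]))[0]-[300,120]+.5)*5)
cv2.imwrite('pics/scene6.png',cv2.resize(viewer.grab_frame('scene')[120:240,300:460,::-1],None,fx=5,fy=5))
cv2.imwrite('pics/wrist6.png',viewer.grab_frame('wrist')[:,:,::-1])
E
```

```text
time_s: 11.47
eef_pos: [0.6231, 0.1312, 0.1273]
tcp_rot: [0.002, -0.645, 0.764, -0.001]
wrist_force: [-8.2, -0.1, 27.6]
finger_gap: -0.001
time_s: 12.3
eef_pos: [0.5027, 0.1506, 0.2292]
tcp_rot: [0.0, -0.646, 0.764, -0.0]
wrist_force: [0.5, 0.8, 0.1]
finger_gap: 0.002
[442.52167169 472.27784792]
```

View pics/scene6.png

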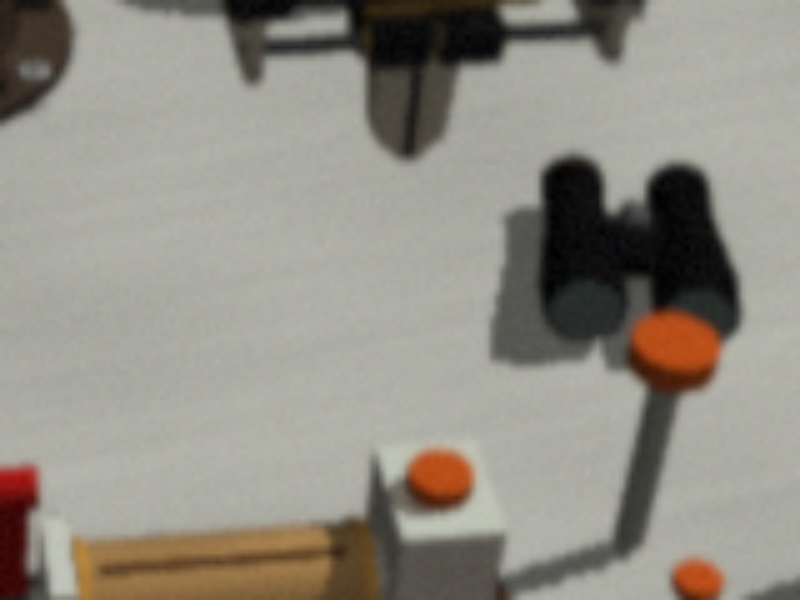

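View pics/wrist6.png

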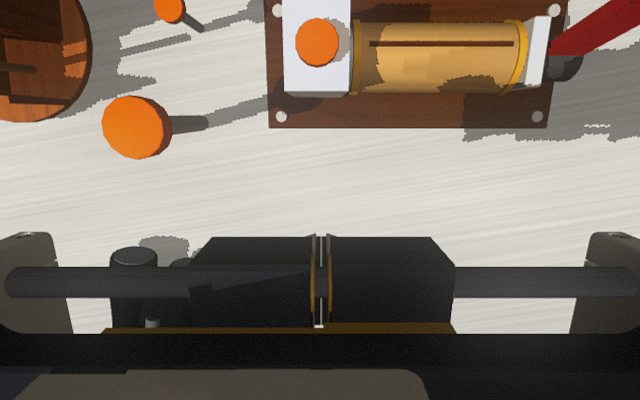

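The head sits flat on the white block at (440,476) in the crop (predicted 442,472). The bystanders are undisturbed and the gripper is clear, so I hand in.

```bash
python3 -c "
from plant import arm
print(arm.sign_off(), arm.observe()['time_s'])"
```

```text
the job is handed in; nothing more can be done
the job is handed in; nothing more can be done
```

The chart roller is locked: the pin is pressed through the shaft and its head sits on the white block. I handed the job in at about 12.4 s of the 51 s allowed; sign-off reports no verdict.

- **Lever:** I pushed it over with shut fingers until the camera showed the pin had dropped. The head was at row 208 in the enlarged view, against 205 predicted. I saw no sharp rise in resistance at that point, only about 1 N, so the picture was the only evidence of the drop. I then backed off the lever.
- **Pin:** Pressing took about 6 N most of the way down. The fingertips then stopped at 127.3 mm with the force rising to 28 N, which matches the 127 mm expected when fully home.
- **Last checks:** The final pictures show the head flat on the block, about 4 px from prediction in a 5× enlargement. The gripper is well clear, with the wrist force near zero. The binoculars look unmoved. The arm did not go near the bowl or the tin on the way, but I did not measure any of the three again at the end.

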